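# Sort watch parts into the clear tiers

## Task

Sort the watch parts into the clear tiers: stack both steel rings over the post, the large ring flat at the bottom and the small one on top of it; put both movements dial up on the sloping tier, side by side, each slid all the way down until it rests against the stop at the low end; and lay the clasp in the middle of the rubber pad, along the pad's length. Set the parts down rather than dropping them, and leave the cup and the blower where they are.

Things in the scene. Friction and masses are not known exactly. Their poses are not given: they have to be found in the camera images.
- large_ring_mid (a point): large steel bezel ring lying flat: 56 mm outside, 28 mm hole, 14 mm high. Point at its centre, half-way up, z along the hole.
- small_ring_mid (a point): small steel bezel ring lying flat: 40 mm outside, 28 mm hole, 14 mm high. Point at its centre, half-way up, z along the hole.
- large_movement_mid (a point): large round watch movement, brass with a white dial and hands on top: 40 mm diameter, 14 mm high, no hole. Point at its centre, half-way up, z out of the dial.
- small_movement_mid (a point): small round watch movement, like the large one: 32 mm diameter, 14 mm high. Point at its centre, half-way up, z out of the dial.
- clasp_mid (a point): steel bracelet clasp, a block 50 mm long (its x), 18 mm wide (its y), 14 mm high, lying flat. Point at its centre.
- post_tier: low tier with an upright steel post in the middle. Fixed, 124 x 124 mm, clear walls 3 mm thick, white floor. Origin: centre of its underside, z up, +x to its side far from the robot. Walls 16 mm high; floor top at z 4 mm; post 12 mm in diameter at the origin's x, y, its top at z 40 mm.
- slope_tier: tier with a sloping white floor. Fixed, 124 x 124 mm, clear walls 3 mm thick, white floor. Origin: centre of its underside, z up, +x to its side far from the robot. Floor slopes down to +x at 0.17 rad: top at z 24 mm at x = -59 mm, z 4 mm at x = +59 mm, where the upright stop wall (inner face there, 30 mm high, grey strip on top) stands. Other walls 27 mm high. Parts stay where put; under 2 N slides them.
- pad_tier: two flat tiers stacked, with a dark rubber pad in the upper one. Fixed, 124 x 124 mm, clear walls 3 mm thick, white floor. Origin: centre of its underside, z up, +x to its side far from the robot. Walls up to z 34 mm; upper floor top at z 22 mm; pad 74 mm long (x) by 44 mm wide (y), centred, its top at z 24 mm.
- cup: bystander: white ceramic cup, 72 mm across, 70 mm high, loose. Origin at the centre of its underside.
- blower: bystander: grey blower bulb standing nozzle up, 60 mm across, 105 mm high, loose. Origin at the centre of its underside.
There are look-alikes about, which are no part of the job. Leave any brown or orange look-alike of the part that bears large_movement_mid alone.

How it is judged:
By the outcome, as a careful person would: the job done as asked, in the order asked, and still so for the second after the job is handed in, with the robot touching nothing.
It also fails if it takes over 125 s, if anything falls off the work surface, if the arm or the gripper's body presses on something with over 40 N, if the wrist force passes 120 N, or if a joint passes its speed limit or range.

## Robot

A 6-joint arm with a two-finger parallel gripper is mounted at the origin on the work surface. World frame = base frame: x ahead of the robot, y to its left, z up, the work surface at z = 0. Lengths are in m, angles in degrees, forces in N, time in s.
With the tool pointing down it reaches from about 0.3 to 0.75 m from the base axis. Payload 8.5 kg.
Tool frame: the origin (TCP) lies at the centre of the arm's flange, where the gripper is bolted on; the fingertips stand 173 mm ahead of it and the grasp point (between the pads) lies env.pinch_z ahead of it (env.pinch_z is the distance from the TCP to the grasp point, in m); z points along the fingers, y is the line along which they close (so a half turn about z gives the same grasp; the last joint's range is limited). The gripper opens to 85 mm and grips with 20 to 120 N. Pads are 22 mm wide; open, the fingers measure 114 mm over their backs; the gripper's body (76 mm by 85 mm) begins 54 mm behind the grasp point. The pads swing forward as they close: fully open they stand 13 mm farther back than shut.
Start: joints at [-84.414, 21.807, 74.336, -0, 83.858, -12.336], TCP at [0.169, -0.523, 0.405] pointing down, gripper open.
Joint ranges: [-178.18, 178.18], [-50.72, 133.34], [12.68, 142.11], [-81.47, 261.47], [9.98, 163.14], [-165.26, 165.26]. Speed limits (degrees/s): [136.94, 136.94, 180, 180, 180, 180].

## Interface

Orientations are given as a 3x3 rotation matrix whose columns are the frame's x, y, z axes.
In Python, from rig import env, get_image, job, spotter gives the robot as it stands. The module is installed in compiled form; this text tells all that it offers.
- The arm moves only by the shell command python3 -m creep 'ROWS' [FORCE]. ROWS is text: rows parted by semicolons, each of 7 numbers parted by spaces: the turn, a rotation vector about the tool's x, y, z in units of 8 degrees (1.0 is 8 degrees), then the shift along the tool's x, y, z in units of 30 mm (1.0 is 30 mm), then the finger opening in mm, from 0 to 85.4. A call has 1 to 12 rows; each row is the pose to reach, as a shift and turn from the pose commanded when the call began, along the tool's axes at that moment; what a row does not reach only later rows make up. A row lasts 1/10 s, in which the tool goes at most 50 mm and 8.59 degrees, less where a joint would pass 70% of its speed; a pose out of reach is approached as far as the arm can. A call with a gripper value outside its range is refused whole. The fingers move at their own pace and stop on an object; FORCE is the grip in N (left out, the last holds). Time passes only in rows, so rows that repeat a pose let the fingers close. It gives the time, the measured TCP pose, the force, the opening and the grip force at its end, in the units of the state.
- env.observe(): the state, without advancing time (a new reading comes with each control period).
- get_image(name): name is "side" or "top"; returns a dict with "image" (480x640x3 uint8, blue, green, red), "depth" (480x640 float32, m along the optical axis (not along the pixel's ray), 0 where there is no reading), "intrinsics" (3x3 intrinsics, pixels), "D" ([k1, k2, p1, p2, k3] as OpenCV has them; the pictures are not rectified), "view" (4x4, takes a point from world to camera coordinates). Camera axes: x right, y up, looking along -z (the intrinsics and any distortion apply to the point x, -y, -z); pixel columns grow to the right and rows downward; lengths in m; the calibration is good to about 2 mm. A picture is of the moment at which its call begins.
- job.close_job(): hands the job in; it is judged then, once.
Trained networks look in a picture, given as the dict that the camera call returned (one of the last four; its "shot" number tells which), for a name from the list of things; names that differ only in an ending like _2 or _b are one class to them, and where a whole thing is asked for, a point or a joint stands for the part that bears it (a point fixed in the world has none). Each returns a list of dicts, best first, with "p" (0 to 1); they miss things now and then, are a little off and sometimes report something else, mostly with a low value. They report only what shows in the picture. A call takes as long as a camera call. They do not tell look-alikes from the thing itself.
- spotter.boxes_of(label, picture): "xy" ([column, row] in pixels, amid what is visible of it).
The state is a dict: "time_s": time; "q": joint angles; "qvel": joint speeds; "joint_efforts": joint torques, N m; "position": TCP position; "tool_rot": TCP orientation; "ft_force": force on the tool from outside, world axes, zero at the start; "wrist_torque": the same for the moment, N m; "grip_width": finger opening in m; "gripper_force": force on a finger pad.
Only numpy, scipy, OpenCV 4.12 (cv2) and the standard library are available. Lean on these libraries where they do the work, as an engineer would, in place of code of your own. Each camera call takes 0.05 s, during which the arm holds its last target. There are 200 camera calls.

## Working session

There is one attempt and no reset: what is moved stays moved. The work goes in short steps, Python scripts to look and compute and a shell command to move; the robot and the scene stay as the last step left them, time stands still between calls to the robot, and variables do not carry over. Pictures are saved under pics/ and viewed, at most 15 in all, crops included, and the job is handed in when it is done.

```bash
mkdir -p pics; cat > h.py <<'E'
import numpy as np, cv2
from rig import env, get_image, job, spotter
def w(pic,px,z=None):
    K,D,V=pic["intrinsics"],np.array(pic["D"]),np.array(pic["view"])
    u=cv2.undistortPoints(np.array([[px]],float),np.array(K),D)[0,0]
    d=np.array([u[0],-u[1],-1.]);R,t=V[:3,:3],V[:3,3]
    c=-R.T@t; d=R.T@d
    if z is None:
        s=pic["depth"][int(round(px[1])),int(round(px[0]))]
    else: s=(z-c[2])/d[2]
    return c+s*d
E
python3 - <<'E'
from h import *
for n in("top","side"):
    p=get_image(n); cv2.imwrite(f"pics/{n}0.png",p["image"])
    V=np.array(p["view"]);print(n,-V[:3,:3].T@V[:3,3])
    for l in "large_ring_mid small_ring_mid large_movement_mid small_movement_mid clasp_mid post_tier slope_tier pad_tier cup blower".split():
        for b in spotter.boxes_of(l,p)[:4]:
            print(l,np.round(b["xy"]),round(b["p"],2),w(p,b["xy"]).round(3))
s=env.observe();print(env.pinch_z,s["position"],s["tool_rot"])
E
```

```text
top [0.40020527 0.00836422 1.27946716]
large_ring_mid [377. 268.] 0.68 [ 0.442 -0.154  0.004]
small_ring_mid [190. 271.] 0.54 [0.434 0.259 0.011]
large_movement_mid [467. 256.] 0.71 [ 0.469 -0.354  0.012]
large_movement_mid [416. 300.] 0.64 [ 0.372 -0.238  0.019]
large_movement_mid [424. 258.] 0.63 [ 0.466 -0.258  0.011]
small_movement_mid [317. 273.] 0.74 [ 0.43  -0.02   0.017]
clasp_mid [249. 261.] 0.74 [0.455 0.128 0.016]
post_tier [215. 190.] 0.59 [0.614 0.206 0.011]
slope_tier [306. 183.] 0.7 [0.629 0.004 0.019]
pad_tier [406. 186.] 0.91 [ 0.624 -0.216  0.024]
pad_tier [385. 257.] 0.33 [ 0.467 -0.17   0.015]
cup [ 99. 261.] 0.7 [0.454 0.467 0.009]
blower [510. 247.] 0.64 [ 0.487 -0.437  0.064]
side [0.1784589  0.8019977  0.90030854]
large_ring_mid [367. 214.] 0.75 [ 0.452 -0.169  0.004]
small_ring_mid [297. 351.] 0.73 [0.444 0.261 0.005]
large_movement_mid [372. 190.] 0.73 [ 0.468 -0.246  0.014]
large_movement_mid [385. 165.] 0.73 [ 0.47  -0.36   0.017]
large_movement_mid [406. 203.] 0.46 [ 0.375 -0.235  0.014]
small_movement_mid [358. 259.] 0.69 [ 0.417 -0.006  0.015]
small_movement_mid [373. 188.] 0.2 [ 0.467 -0.253  0.018]
clasp_mid [321. 298.] 0.71 [0.45  0.128 0.012]
post_tier [230. 304.] 0.8 [0.618 0.212 0.007]
post_tier [355. 258.] 0.24 [ 0.424 -0.007  0.014]
slope_tier [266. 240.] 0.66 [0.63  0.022 0.016]
pad_tier [314. 181.] 0.7 [ 0.611 -0.208  0.025]
cup [247. 424.] 0.81 [0.46  0.433 0.007]
blower [390. 138.] 0.56 [ 0.485 -0.436  0.051]
0.1547 [ 0.16923413 -0.52330578  0.404746  ] [[ 9.51470299e-01  3.07740588e-01  1.55527326e-06]
 [ 3.07740587e-01 -9.51470298e-01 -6.01162626e-05]
 [-1.70204177e-05  5.76774591e-05 -9.99999998e-01]]
```

View pics/top0.png

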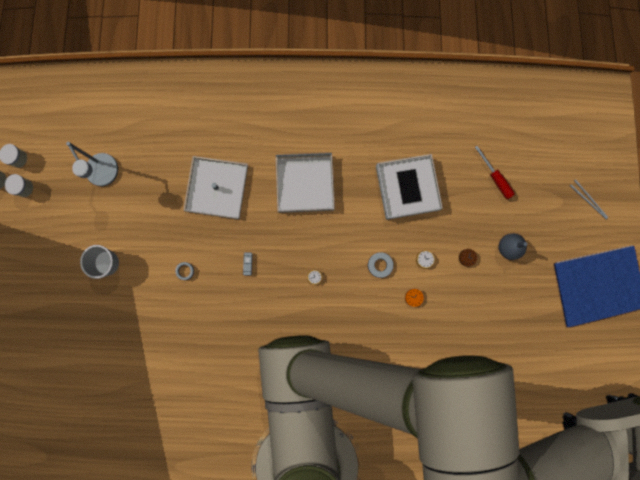

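View pics/side0.png

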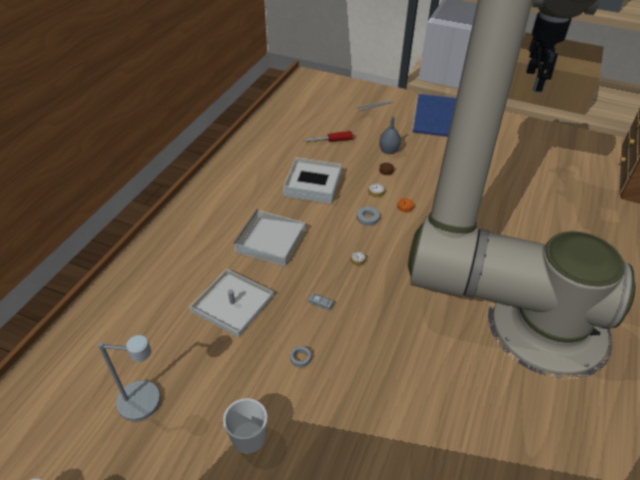

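The top picture shows these candidates for the large movement: white at (426,260), brown at (467,257) and orange at (415,298). I choose the white one. The other parts are the large ring (381,265), small ring (185,271), small movement (316,277) and clasp (248,264). Next I'll measure all of them and check the choice in a close crop.

```bash
cat > seg.py <<'E'
from h import *
def blobs(p,smax=75,amin=25):
    hsv=cv2.cvtColor(p["image"],cv2.COLOR_BGR2HSV)
    m=((hsv[...,1]<smax)).astype(np.uint8)
    return m,cv2.connectedComponentsWithStats(m,connectivity=4)
def rect(p,m,z):
    ys,xs=np.nonzero(m)
    P=np.array([w(p,(x,y),z)[:2] for x,y in zip(xs,ys)])
    r=cv2.minAreaRect((P*1000).astype(np.float32))
    return P.mean(0)*1000,r
E
python3 - <<'E'
from seg import *
p=get_image("top")
im=p["image"]
c=im[145:320,170:500]; cv2.imwrite("pics/crop1.png",cv2.resize(c,None,fx=2.4,fy=2.4,interpolation=cv2.INTER_CUBIC))
m,(n,lab,st,ce)=blobs(p)
for i in range(1,n):
    a=st[i,4]
    if a<40 or a>6000 or not(170<ce[i][0]<500 and 140<ce[i][1]<320):continue
    z=.014 if a<900 else .02
    print(ce[i].round(1),a,*[np.round(v,1) if not isinstance(v,tuple) else [np.round(x,1) for x in v] for v in rect(p,lab==i,z)])
g=im.max(2); q=np.zeros_like(g); q[165:210,390:430]=(g<60)[165:210,390:430]
print("pad",rect(p,q,.024))
E
```

```text
[484.4 158.5] 88 [ 691.2 -400. ] [array([ 691. , -400.1]), array([68.7,  6.9]), np.float64(34.5)]
[304.6 182.2] 3244 [630.    7.6] [array([630.3,   7.4]), array([128.4, 125. ]), np.float64(2.6)]
[408.6 186.5] 3232 [ 623.  -222.9] [array([ 623.5, -223.5]), array([128. , 130.6]), np.float64(10.5)]
[215.7 187.4] 3108 [617.5 203.7] [array([618., 204.]), array([125. , 124.4]), np.float64(81.9)]
[425.5 258.8] 202 [ 462.9 -260.1] [array([ 463.5, -260.2]), array([33.7, 33.2]), np.float64(89.6)]
[247.1 263.7] 201 [449.9 132. ] [array([450.5, 132.3]), array([50.3, 17.5]), np.float64(0.7)]
[380.4 264.7] 412 [ 449.4 -159.7] [array([ 449.9, -160. ]), array([55.2, 54.9]), np.float64(89.9)]
[184.2 270.6] 165 [433.8 270.6] [array([434. , 270.9]), array([37.3, 40.1]), np.float64(0.6)]
[314.3 276.8] 126 [422.5 -15. ] [array([421.9, -14.2]), array([26.2, 26.2]), np.float64(0.3)]
pad (array([ 622.49240154, -222.57943529]), ((622.7449340820312, -222.49871826171875), (70.5079345703125, 40.97806930541992), 10.533180236816406))
```

View pics/crop1.png

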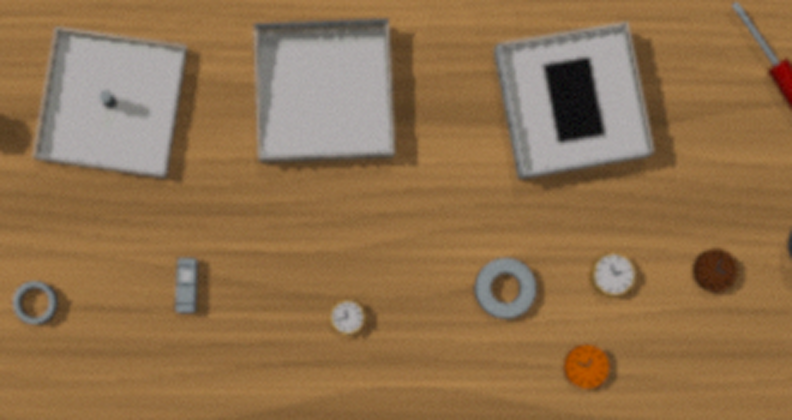

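The crop shows the white-dial movement at (614,275) with hands and a brass rim. The brown (715,270) and orange (587,366) ones are the look-alikes to leave. All parts and tiers are located, so I'll go to the large ring.

```bash
cat > go.py <<'E'
# usage: go.py x y z(mm, TCP) yaw tilt(deg about world-yawed y)
import sys; from h import *
from scipy.spatial.transform import Rotation as Ro
def go(x,y,z,yaw=0,tilt=0):
    s=env.observe();R=np.array(s["tool_rot"]);p=np.array(s["position"])
    T=(Ro.from_euler("Z",yaw,degrees=True)*Ro.from_euler("Y",tilt,degrees=True)).as_matrix()@np.diag([1,-1,-1.])
    rv=np.degrees(Ro.from_matrix(R.T@T).as_rotvec())/8
    d=R.T@(np.array([x,y,z])/1000-p)/.03
    print("pos",(p*1000).round(1),"t",round(s["time_s"],2),"w",round(s["grip_width"]*1000,1),"F",np.round(s["ft_force"],1),"row",*rv.round(2),*d.round(3))
if __name__=="__main__": go(*map(float,sys.argv[1:]))
E
python3 go.py 450 -160 270
python3 - <<'E'
from h import *
p=get_image("top")
im=p["image"][178:200,205:240]
print(p["depth"][180:196,208:226].round(3)[::2,::2])
for c in [(214.6,186.7),(212,185.5)]: print(w(p,c,.04),w(p,c,.004))
E
```

```text
pos [ 169.2 -523.3  404.7] t 1.15 w 85.4 F [ 0.5 -0.   0.3] row -0.0 0.0 2.24 12.631 -8.642 4.491
[[1.284 1.288 1.287 1.287 1.288 1.285 1.286 1.287 1.288]
 [1.288 1.29  1.284 1.284 1.285 1.287 1.285 1.287 1.29 ]
 [1.281 1.291 1.249 1.249 1.249 1.288 1.289 1.289 1.288]
 [1.284 1.282 1.25  1.255 1.255 1.283 1.286 1.289 1.288]
 [1.288 1.285 1.287 1.255 1.258 1.273 1.283 1.284 1.286]
 [1.284 1.287 1.281 1.286 1.284 1.285 1.282 1.28  1.285]
 [1.282 1.283 1.285 1.288 1.283 1.286 1.284 1.284 1.285]
 [1.282 1.284 1.282 1.284 1.282 1.284 1.281 1.284 1.282]]
[0.61539866 0.20285479 0.04      ] [0.6216489  0.20850371 0.004     ]
[0.61802548 0.20860594 0.04      ] [0.62435201 0.21442191 0.004     ]
```

```bash
R='0 0 2.24 12.63 -8.64 4.49 68'; python3 -m creep '0 0 2.24 12.63 -8.64 4.49 68;0 0 2.24 12.63 -8.64 4.49 68;0 0 2.24 12.63 -8.64 4.49 68;0 0 2.24 12.63 -8.64 4.49 68;0 0 2.24 12.63 -8.64 4.49 68;0 0 2.24 12.63 -8.64 4.49 68;0 0 2.24 12.63 -8.64 4.49 68;0 0 2.24 12.63 -8.64 4.49 68;0 0 2.24 12.63 -8.64 4.49 68;0 0 2.24 12.63 -8.64 4.49 68;0 0 2.24 12.63 -8.64 4.49 68;0 0 2.24 12.63 -8.64 4.49 68' 50; python3 go.py 450 -160 172
```

```text
time_s: 2.4
position: [0.4502, -0.1598, 0.27]
tool_rot: [[1.0, 0.002, -0.0], [0.002, -1.0, -0.0], [-0.0, 0.0, -1.0]]
ft_force: [0.4, 0.9, 0.2]
grip_width: 0.0682
gripper_force: 0.0
pos [ 450.2 -159.8  270. ] t 2.4 w 68.2 F [0.4 0.9 0.2] row 0.0 0.0 0.01 -0.006 0.005 3.267
```

```bash
python3 -m creep '0 0 0 0 0 1.5 68;0 0 0 0 0 2.6 68;0 0 0 0 0 3.1 68;0 0 0 0 0 3.27 68;0 0 0 0 0 3.27 68;0 0 0 0 0 3.27 50;0 0 0 0 0 3.27 50;0 0 0 0 0 3.27 50;0 0 0 0 0 3.27 50;0 0 0 0 0 3.27 50;0 0 0 0 0 3.27 50' 50; python3 go.py 617.5 204.5 280 -8
```

```text
time_s: 3.5
position: [0.4501, -0.1605, 0.1735]
tool_rot: [[1.0, 0.0, 0.002], [0.0, -1.0, -0.002], [0.002, 0.002, -1.0]]
ft_force: [-1.9, -1.5, 4.9]
grip_width: 0.0534
gripper_force: 51.8
pos [ 450.1 -160.5  173.5] t 3.5 w 53.4 F [-1.9 -1.5  4.9] row 0.01 -0.02 1.0 5.59 -12.16 -3.562
```

```bash
python3 -m creep '0 0 0 0 0 -0.5 50;0 0 0 0 0 -1.5 50;0 0 0 0 0 -3 50;0 0 0 0 0 -3.7 50;0 0 0 0 0 -3.7 50' 50; python3 - <<'E'
from h import *
p=get_image("side")
R=p["image"]; 
V=np.array(p["view"]);q=V@[.45,-.16,.12,1];u,_=cv2.projectPoints(np.array([[q[0],-q[1],-q[2]]]),np.zeros(3),np.zeros(3),np.array(p["intrinsics"]),np.array(p["D"]));u=u[0,0].astype(int);print(u)
cv2.imwrite("pics/s1.png",cv2.resize(R[u[1]-50:u[1]+50,u[0]-60:u[0]+60],None,fx=5,fy=5,interpolation=cv2.INTER_CUBIC))
E
python3 go.py 617.5 204.5 290 -8
```

```text
time_s: 4.0
position: [0.4501, -0.1602, 0.2866]
tool_rot: [[1.0, 0.0, 0.007], [0.0, -1.0, -0.004], [0.007, 0.004, -1.0]]
ft_force: [0.4, -0.1, -0.9]
grip_width: 0.053
gripper_force: 53.3
[370 178]
pos [ 449.8 -160.   284.5] t 4.05 w 53.3 F [-0.6  0.6 -1.7] row 0.02 -0.03 1.0 5.59 -12.151 -0.191
```

View pics/s1.png

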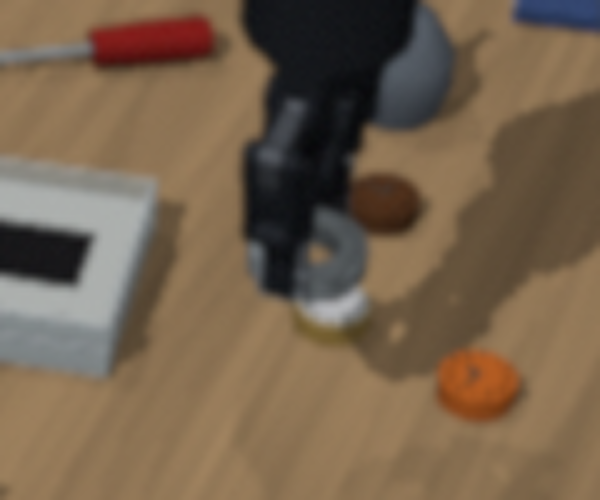

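The ring is held but looks off-centre and tilted about the grip axis. I'll measure it with the depth cloud.

```bash
python3 - <<'E'
from h import *
p=get_image("side");I=p["image"]
c=[]
for r in range(160,192):
  for k in range(355,400):
    b=I[r,k].astype(int)
    if p["depth"][r,k]>0:
      x=w(p,(k,r))
      if .07<x[2]<.16 : c.append([*(x*1000).round(0).astype(int),b.max(),b.max()-b.min()])
c=np.array(c);print(len(c))
g=c[(c[:,3]>70)]
print(g.min(0),g.max(0),g.mean(0))
A=np.c_[g[:,:2],np.ones(len(g))];print(np.linalg.lstsq(A,g[:,2],rcond=None)[0])
for lo in range(410,480,6):
  q=g[(g[:,0]>=lo)&(g[:,0]<lo+6)]
  if len(q):print(lo,len(q),q[:,1].min(),q[:,1].max(),np.percentile(q[:,2],[0,50,100]))
E
```

```text
349
[ 422 -195  113   71    1] [ 476 -116  151  120   33] [ 439.06060606 -150.61616162  124.46464646   88.41414141    8.33333333]
[6.92439014e-02 1.04434124e-03 9.42196718e+01]
422 36 -171 -144 [113.  123.5 128. ]
428 44 -178 -135 [113. 125. 131.]
434 37 -185 -132 [114. 124. 128.]
440 38 -195 -124 [114. 126. 151.]
446 11 -187 -126 [114. 124. 128.]
452 5 -129 -116 [116. 131. 141.]
458 12 -129 -119 [115.  131.5 149. ]
464 7 -144 -137 [116. 124. 129.]
470 7 -151 -142 [116. 121. 126.]
476 1 -153 -153 [121. 121. 121.]
```

The depth cloud shows the ring centred at about x = 449 and nearly level, with a good grasp. I'll carry it to the post.

```bash
python3 -m creep '0 0 1 1.2 -2 -0.19 50;0 0 1 5.59 -12.15 -0.19 50;0 0 1 5.59 -12.15 -0.19 50;0 0 1 5.59 -12.15 -0.19 50;0 0 1 5.59 -12.15 -0.19 50;0 0 1 5.59 -12.15 -0.19 50;0 0 1 5.59 -12.15 -0.19 50;0 0 1 5.59 -12.15 -0.19 50;0 0 1 5.59 -12.15 -0.19 50;0 0 1 5.59 -12.15 -0.19 50;0 0 1 5.59 -12.15 -0.19 50;0 0 1 5.59 -12.15 -0.19 50'; python3 go.py 617.5 204.5 220 -8;  python3 - <<'E'
from h import *
p=get_image("side")
V=np.array(p["view"]);q=V@[.6175,.2045,.08,1];u,_=cv2.projectPoints(np.array([[q[0],-q[1],-q[2]]]),np.zeros(3),np.zeros(3),np.array(p["intrinsics"]),np.array(p["D"]));u=u[0,0].astype(int);print(u)
cv2.imwrite("pics/s2.png",cv2.resize(p["image"][u[1]-60:u[1]+60,u[0]-70:u[0]+70],None,fx=5,fy=5,interpolation=cv2.INTER_CUBIC))
E
```

```text
time_s: 5.3
position: [0.6175, 0.203, 0.2883]
tool_rot: [[0.99, -0.141, -0.001], [-0.141, -0.99, -0.0], [-0.001, 0.001, -1.0]]
ft_force: [0.3, -0.2, -1.3]
grip_width: 0.0533
gripper_force: 53.3
pos [617.5 203.  288.3] t 5.3 w 53.3 F [ 0.3 -0.2 -1.3] row 0.0 0.01 -0.01 -0.006 -0.052 2.276
[228 277]
```

View pics/s2.png

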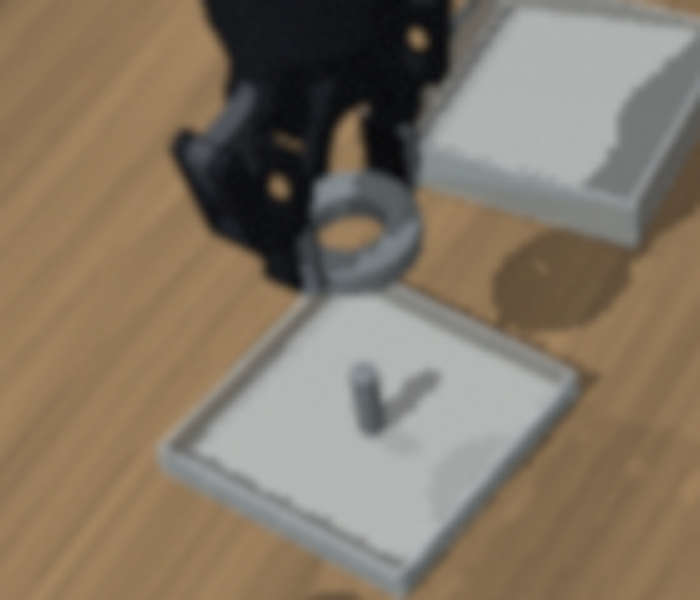

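The ring sits level between the fingers at about (360,230), and the post top is at (363,372). I'll compute both in world coordinates.

```bash
python3 - <<'E'
from h import *
p=get_image("side")
print(w(p,(230.6,291.4),.04),w(p,(232.4,303.5),.004), w(p,(228-70+357/5,217+213/5),.129),w(p,(228-70+357/5,217+233/5),.115+.007))
E
```

```text
[0.61676146 0.20579651 0.04      ] [0.6154713  0.20797797 0.004     ] [0.61302679 0.198672   0.129     ] [0.6116988  0.20246971 0.122     ]
```

```bash
python3 -m creep '0 0 0 0.1 -0.15 0 50;0 0 0 0.1 -0.15 1 50;0 0 0 0.1 -0.15 2 50;0 0 0 0.1 -0.15 2.6 50;0 0 0 0.1 -0.15 3 50;0 0 0 0.1 -0.15 3.3 50;0 0 0 0.1 -0.15 3.5 50;0 0 0 0.1 -0.15 3.6 50;0 0 0 0.1 -0.15 3.6 50'; python3 go.py 617.5 204.5 220 -8
```

```text
time_s: 6.3
position: [0.6214, 0.2085, 0.1809]
tool_rot: [[0.99, -0.139, 0.0], [-0.139, -0.99, 0.0], [0.0, -0.0, -1.0]]
ft_force: [-0.3, -0.7, -0.8]
grip_width: 0.0534
gripper_force: 53.3
pos [621.4 208.5 180.9] t 6.3 w 53.4 F [-0.3 -0.7 -0.8] row -0.0 -0.0 0.0 -0.109 0.15 -1.305
```

Free of contact at 3 mm. Now the last bit down, slowly.

```bash
python3 -m creep '0 0 0 0 0 0.04 50;0 0 0 0 0 0.07 50;0 0 0 0 0 0.1 50;0 0 0 0 0 0.1 50'; python3 -m creep '0 0 0 0 0 0.03 50;0 0 0 0 0 0.05 50;0 0 0 0 0 0.05 50'
```

```text
time_s: 6.7
position: [0.6213, 0.2085, 0.1777]
tool_rot: [[0.99, -0.139, 0.0], [-0.139, -0.99, 0.0], [0.0, -0.0, -1.0]]
ft_force: [-1.0, 0.3, -1.6]
grip_width: 0.0532
gripper_force: 53.3
time_s: 7.0
position: [0.6212, 0.2085, 0.1775]
tool_rot: [[0.99, -0.139, 0.001], [-0.139, -0.99, -0.0], [0.001, 0.0, -1.0]]
ft_force: [-4.2, -0.6, 9.8]
grip_width: 0.0532
gripper_force: 54.4
```

```bash
python3 -m creep '0 0 0 0 0 0 66;0 0 0 0 0 0 66;0 0 0 0 0 0 66;0 0 0 0 0 0 66;0 0 0 0 0 -1 66;0 0 0 0 0 -2.5 66;0 0 0 0 0 -4 66;0 0 0 0 0 -4 66'; python3 go.py 434 271 280 0
```

```text
time_s: 7.8
position: [0.6218, 0.2087, 0.3029]
tool_rot: [[0.99, -0.139, 0.012], [-0.139, -0.99, 0.002], [0.012, -0.003, -1.0]]
ft_force: [-0.0, 0.6, 0.0]
grip_width: 0.0657
gripper_force: 0.0
pos [621.8 208.7 302.9] t 7.8 w 65.7 F [-0.   0.6  0. ] row -0.02 -0.08 -1.0 -6.498 -1.185 0.693
```

```bash
python3 -m creep '0 0 -1 -6.6 -1.2 0.7 54;0 0 -1 -6.6 -1.2 0.7 54;0 0 -1 -6.6 -1.2 0.7 54;0 0 -1 -6.6 -1.2 0.7 54;0 0 -1 -6.6 -1.2 0.7 54;0 0 -1 -6.6 -1.2 0.7 54;0 0 -1 -6.6 -1.2 0.7 54'; python3 go.py 432 271 174 0; python3 - <<'E'
from seg import *
p=get_image("top")
c=p["image"][145:295,165:330]; cv2.imwrite("pics/t2.png",cv2.resize(c,None,fx=4,fy=4,interpolation=cv2.INTER_CUBIC))
E
```

```text
time_s: 8.5
position: [0.4312, 0.2716, 0.2752]
tool_rot: [[1.0, -0.0, 0.001], [-0.0, -1.0, 0.0], [0.001, -0.0, -1.0]]
ft_force: [0.3, -0.8, 0.8]
grip_width: 0.0544
gripper_force: 0.0
pos [431.2 271.6 275.2] t 8.5 w 54.4 F [ 0.3 -0.8  0.8] row -0.0 -0.01 -0.0 0.024 0.02 3.374
```

View pics/t2.png

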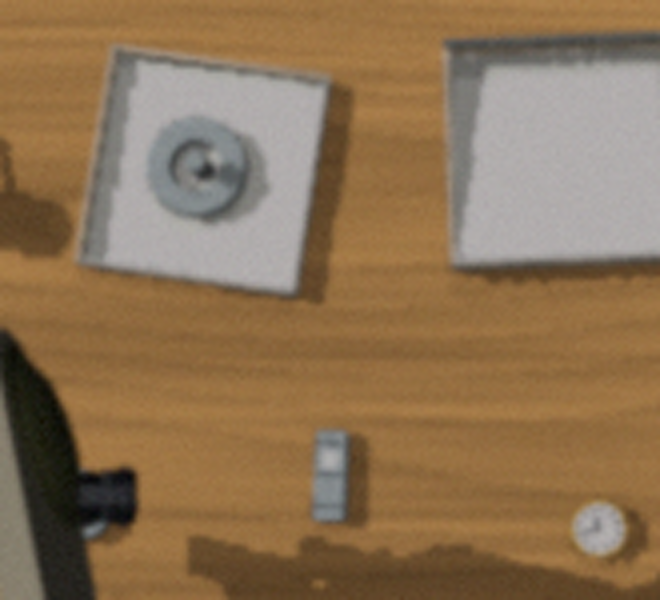

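The large ring lies flat over the post, at (198,168) in the crop. Next the small ring.

```bash
python3 -m creep '0 0 0 0 0 1.5 54;0 0 0 0 0 2.6 54;0 0 0 0 0 3.15 54;0 0 0 0 0 3.35 54;0 0 0 0 0 3.35 54;0 0 0 0 0 3.35 36;0 0 0 0 0 3.35 36;0 0 0 0 0 3.35 36;0 0 0 0 0 3.35 36;0 0 0 0 0 3.35 36' 50; python3 -m creep '0 0 0 0 0 -0.5 36;0 0 0 0 0 -1.5 36;0 0 0 0 0 -3 36;0 0 0 0 0 -3.8 36;0 0 0 0 0 -3.8 36' 50; python3 go.py 617.5 204.5 290 -8
```

```text
time_s: 9.55
position: [0.4307, 0.2717, 0.1759]
tool_rot: [[1.0, 0.0, 0.003], [0.0, -1.0, 0.001], [0.003, -0.001, -1.0]]
ft_force: [0.2, -2.0, 7.3]
grip_width: 0.0374
gripper_force: 50.4
time_s: 10.05
position: [0.4304, 0.2719, 0.2923]
tool_rot: [[1.0, 0.0, 0.007], [0.0, -1.0, 0.003], [0.007, -0.003, -1.0]]
ft_force: [-0.5, 0.7, -1.8]
grip_width: 0.0377
gripper_force: 50.4
pos [430.4 271.9 292.3] t 10.05 w 37.7 F [-0.5  0.7 -1.8] row -0.02 -0.05 1.0 6.235 2.247 0.114
```

```bash
python3 -m creep '0 0 1 6.24 2.25 0 36;0 0 1 6.24 2.25 0 36;0 0 1 6.24 2.25 0 36;0 0 1 6.24 2.25 0 36;0 0 1 6.24 2.25 0 36;0 0 1 6.24 2.25 0 36;0 0 1 6.24 2.25 0 36'; python3 go.py 617.5 204.5 220 -8;  python3 - <<'E'
from h import *
p=get_image("side")
u=(228,277)
cv2.imwrite("pics/s3.png",cv2.resize(p["image"][u[1]-60:u[1]+60,u[0]-70:u[0]+70],None,fx=5,fy=5,interpolation=cv2.INTER_CUBIC))
E
```

```text
time_s: 10.75
position: [0.6166, 0.2046, 0.288]
tool_rot: [[0.99, -0.139, -0.002], [-0.139, -0.99, -0.0], [-0.002, 0.0, -1.0]]
ft_force: [-0.3, -0.5, -0.8]
grip_width: 0.0378
gripper_force: 50.4
pos [616.6 204.6 288. ] t 10.75 w 37.8 F [-0.3 -0.5 -0.8] row 0.0 0.01 0.0 0.035 -0.0 2.265
```

View pics/s3.png

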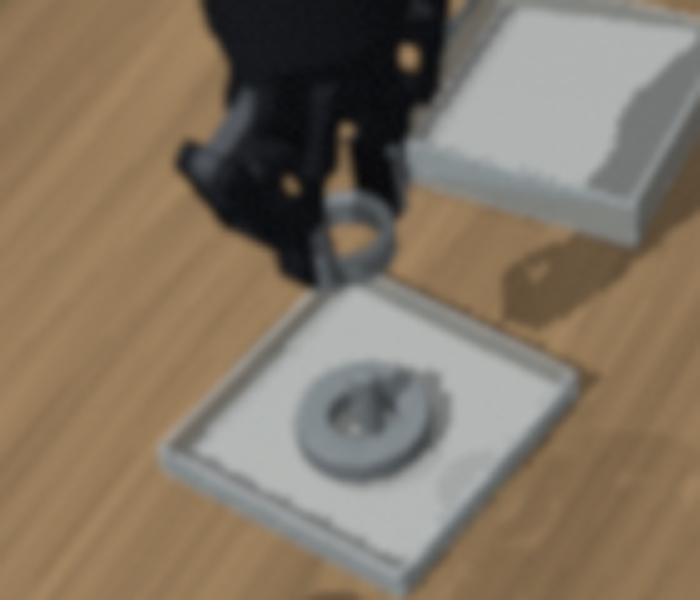

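The large ring is well centred on the post, and the small ring hangs level at (357,232). Going down with a small correction.

```bash
python3 -m creep '0 0 0 0.12 -0.13 0 36;0 0 0 0.12 -0.13 1 36;0 0 0 0.12 -0.13 1.8 36;0 0 0 0.12 -0.13 2.4 36;0 0 0 0.12 -0.13 2.8 36;0 0 0 0.12 -0.13 3 36;0 0 0 0.12 -0.13 3 36;0 0 0 0.12 -0.13 3 36'; python3 -m creep '0 0 0 0 0 0.04 36;0 0 0 0 0 0.08 36;0 0 0 0 0 0.1 36;0 0 0 0 0 0.1 36'
```

```text
time_s: 11.6
position: [0.6217, 0.2077, 0.1995]
tool_rot: [[0.99, -0.139, 0.002], [-0.139, -0.99, 0.0], [0.001, -0.0, -1.0]]
ft_force: [-0.3, 1.0, -0.3]
grip_width: 0.0376
gripper_force: 50.4
time_s: 12.0
position: [0.6215, 0.2075, 0.1957]
tool_rot: [[0.99, -0.139, 0.0], [-0.139, -0.99, 0.0], [0.0, -0.0, -1.0]]
ft_force: [-0.9, 0.7, -0.9]
grip_width: 0.0378
gripper_force: 50.4
```

```bash
python3 -m creep '0 0 0 0 0 0.03 36;0 0 0 0 0 0.06 36;0 0 0 0 0 0.08 36;0 0 0 0 0 0.08 36'
```

```text
time_s: 12.4
position: [0.6215, 0.2076, 0.1939]
tool_rot: [[0.99, -0.139, 0.0], [-0.139, -0.99, -0.0], [0.0, -0.0, -1.0]]
ft_force: [-1.9, -0.2, 6.0]
grip_width: 0.0375
gripper_force: 50.9
```

```bash
python3 -m creep '0 0 0 0 0 0 52;0 0 0 0 0 0 52;0 0 0 0 0 0 52;0 0 0 0 0 0 52;0 0 0 0 0 -1 52;0 0 0 0 0 -2.5 52;0 0 0 0 0 -3.5 52;0 0 0 0 0 -3.5 52';  python3 go.py 462 -260 275 0
```

```text
time_s: 13.2
position: [0.6219, 0.2077, 0.3032]
tool_rot: [[0.99, -0.139, 0.009], [-0.139, -0.99, 0.001], [0.009, -0.002, -1.0]]
ft_force: [0.3, -0.0, 0.3]
grip_width: 0.0521
gripper_force: 0.0
pos [621.9 207.7 303.2] t 13.2 w 52.1 F [ 0.3 -0.   0.3] row -0.01 -0.06 -1.0 -3.119 16.181 0.873
```

```bash
python3 -m creep '0 0 -1 -3.1 16.2 0.9 52;0 0 -1 -3.1 16.2 0.9 52;0 0 -1 -3.1 16.2 0.9 52;0 0 -1 -3.1 16.2 0.9 52;0 0 -1 -3.1 16.2 0.9 52;0 0 -1 -3.1 16.2 0.9 52;0 0 -1 -3.1 16.2 0.9 52;0 0 -1 -3.1 16.2 0.9 52;0 0 -1 -3.1 16.2 0.9 52;0 0 -1 -3.1 16.2 0.9 52;0 0 -1 -3.1 16.2 0.9 52;0 0 -1 -3.1 16.2 0.9 52'; python3 go.py 462 -260 176 0; python3 - <<'E'
from h import *
p=get_image("side");u=(228,290)
a=cv2.resize(p["image"][u[1]-45:u[1]+45,u[0]-50:u[0]+50],None,fx=4,fy=4,interpolation=cv2.INTER_CUBIC)
u=(372,190);b=cv2.resize(p["image"][u[1]-45:u[1]+45,u[0]-50:u[0]+50],None,fx=4,fy=4,interpolation=cv2.INTER_CUBIC)
cv2.imwrite("pics/s4.png",np.hstack([a,b]))
E
```

```text
time_s: 14.4
position: [0.4614, -0.2614, 0.2705]
tool_rot: [[1.0, -0.002, -0.001], [-0.002, -1.0, 0.001], [-0.001, -0.001, -1.0]]
ft_force: [0.7, 0.6, 0.8]
grip_width: 0.0518
gripper_force: 0.0
pos [ 461.4 -261.4  270.5] t 14.4 w 51.8 F [0.7 0.6 0.8] row -0.01 0.01 -0.02 0.024 -0.043 3.151
```

View pics/s4.png

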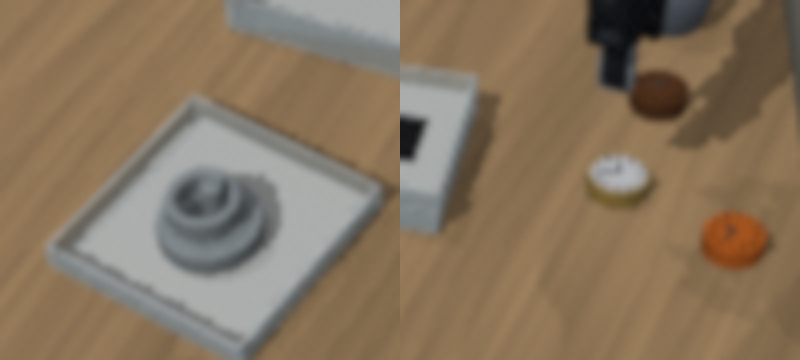

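The rings are stacked concentrically around the post (left crop about (205,215)). The white movement at (618,180) lies under the gripper, and brown and orange are clear. Grasping it.

```bash
python3 -m creep '0 0 0 0 0 1.5 52;0 0 0 0 0 2.5 52;0 0 0 0 0 2.95 52;0 0 0 0 0 3.11 52;0 0 0 0 0 3.11 52;0 0 0 0 0 3.11 36;0 0 0 0 0 3.11 36;0 0 0 0 0 3.11 36;0 0 0 0 0 3.11 36;0 0 0 0 0 3.11 36' 40; python3 -m creep '0 0 0 0 0 -0.5 36;0 0 0 0 0 -1.5 36;0 0 0 0 0 -3 36;0 0 0 0 0 -3.8 36;0 0 0 0 0 -3.8 36' 40
cat > slope.py <<'E'
# slope.py xt yt h d : tier point, height h above slope along normal, part bottom at d from TCP
import sys;from go import *
def tcp(xt,yt,h,d):
    a=np.arctan(20/118);n=np.array([np.sin(a),0,np.cos(a)])
    q=np.array([xt,yt,24-(xt+59)*20/118])+(h+d)*n
    y=np.radians(2.6);return np.array([629.5+q[0]*np.cos(y)-q[1]*np.sin(y),7.5+q[0]*np.sin(y)+q[1]*np.cos(y),q[2]])
P=tcp(*map(float,sys.argv[1:5]));print(P.round(1));go(*P,2.6,9.62)
E
python3 slope.py 22 -19 60 176
```

```text
time_s: 15.45
position: [0.4621, -0.2606, 0.1791]
tool_rot: [[1.0, 0.0, 0.002], [0.0, -1.0, -0.001], [0.002, 0.001, -1.0]]
ft_force: [0.9, 4.0, 6.9]
grip_width: 0.0379
gripper_force: 40.5
time_s: 15.95
position: [0.462, -0.2609, 0.2956]
tool_rot: [[1.0, 0.0, 0.006], [0.0, -1.0, -0.005], [0.006, 0.005, -1.0]]
ft_force: [0.6, 0.3, -0.5]
grip_width: 0.0378
gripper_force: 40.3
[691.7  -8.7 243. ]
pos [ 462.  -260.9  295.6] t 15.95 w 37.8 F [ 0.6  0.3 -0.5] row 0.01 -1.24 -0.33 7.648 -8.417 1.755
```

```bash
python3 -m creep '0 -1.24 -0.33 7.65 -8.42 1.5 36;0 -1.24 -0.33 7.65 -8.42 1.5 36;0 -1.24 -0.33 7.65 -8.42 1.5 36;0 -1.24 -0.33 7.65 -8.42 1.5 36;0 -1.24 -0.33 7.65 -8.42 1.5 36;0 -1.24 -0.33 7.65 -8.42 1.5 36;0 -1.24 -0.33 7.65 -8.42 1.5 36;0 -1.24 -0.33 7.65 -8.42 1.5 36;0 -1.24 -0.33 7.65 -8.42 1.5 36;0 -1.24 -0.33 7.65 -8.42 1.5 36'; python3 slope.py 22 -19 5 179; python3 - <<'E'
from h import *
p=get_image("side");u=(266,235)
cv2.imwrite("pics/s5.png",cv2.resize(p["image"][u[1]-60:u[1]+60,u[0]-70:u[0]+70],None,fx=5,fy=5,interpolation=cv2.INTER_CUBIC))
E
```

```text
time_s: 16.95
position: [0.6908, -0.0091, 0.2465]
tool_rot: [[0.984, 0.045, -0.173], [0.045, -0.999, -0.004], [-0.173, -0.004, -0.985]]
ft_force: [0.4, 0.2, -0.2]
grip_width: 0.0375
gripper_force: 40.3
[683.1  -9.1 191.7]
pos [690.8  -9.1 246.5] t 16.95 w 37.5 F [ 0.4  0.2 -0.2] row -0.03 0.04 0.0 0.062 -0.004 1.844
```

View pics/s5.png

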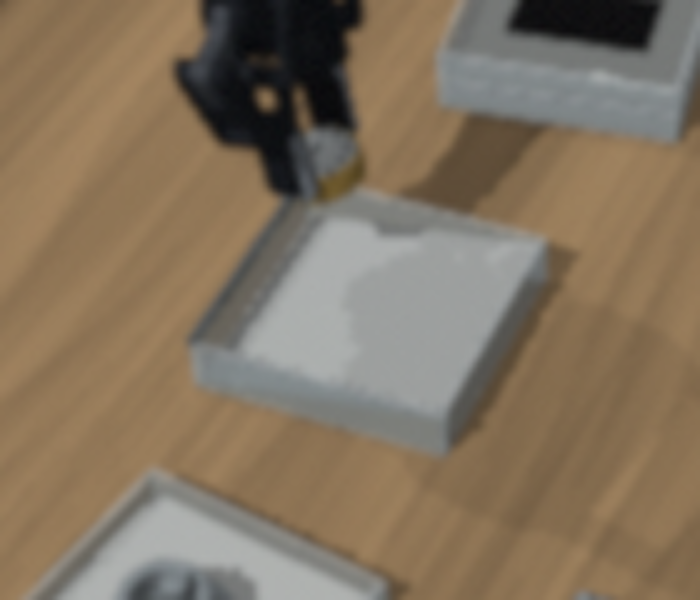

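The movement is held dial up with the tilt matching the slope. Lowering it onto the slope.

```bash
python3 -m creep '0 0 0 0.06 0 1 36;0 0 0 0.06 0 1.5 36;0 0 0 0.06 0 1.75 36;0 0 0 0.06 0 1.84 36;0 0 0 0.06 0 1.84 36'; python3 -m creep '0 0 0 0 0 0.04 36;0 0 0 0 0 0.08 36;0 0 0 0 0 0.12 36;0 0 0 0 0 0.12 36'; python3 slope.py 22 -19 0 179
```

```text
time_s: 17.5
position: [0.6836, -0.0089, 0.1929]
tool_rot: [[0.984, 0.045, -0.171], [0.045, -0.999, -0.004], [-0.171, -0.004, -0.985]]
ft_force: [-0.1, 0.1, -0.6]
grip_width: 0.0374
gripper_force: 40.3
time_s: 17.9
position: [0.6829, -0.0083, 0.1887]
tool_rot: [[0.984, 0.046, -0.172], [0.046, -0.999, -0.004], [-0.172, -0.004, -0.985]]
ft_force: [0.0, -0.5, -1.2]
grip_width: 0.0373
gripper_force: 40.3
[682.2  -9.1 186.8]
pos [682.9  -8.3 188.7] t 17.9 w 37.3 F [ 0.  -0.5 -1.2] row -0.03 0.04 0.01 -0.013 0.027 0.068
```

```bash
python3 -m creep '0 0 0 0 0 0.02 36;0 0 0 0 0 0.05 36;0 0 0 0 0 0.05 36'; python3 -m creep '0 0 0 0 0 0.02 36;0 0 0 0 0 0.04 36;0 0 0 0 0 0.04 36'
```

```text
time_s: 18.2
position: [0.6827, -0.0083, 0.1871]
tool_rot: [[0.984, 0.046, -0.172], [0.046, -0.999, -0.004], [-0.172, -0.004, -0.985]]
ft_force: [0.4, 0.1, 0.5]
grip_width: 0.0376
gripper_force: 40.3
time_s: 18.5
position: [0.6825, -0.0083, 0.1867]
tool_rot: [[0.984, 0.046, -0.172], [0.046, -0.999, -0.004], [-0.172, -0.004, -0.985]]
ft_force: [-0.3, 0.2, 5.1]
grip_width: 0.0377
gripper_force: 40.8
```

```bash
python3 -m creep '0 0 0 0.1 0 -0.03 36;0 0 0 0.2 0 -0.03 36;0 0 0 0.3 0 -0.03 36;0 0 0 0.36 0 -0.03 36;0 0 0 0.36 0 -0.03 36'; python3 -m creep '0 0 0 0.03 0 0 36;0 0 0 0.06 0 0 36;0 0 0 0.1 0 0 36;0 0 0 0.1 0 0 36'
```

```text
time_s: 19.0
position: [0.6935, -0.0078, 0.1848]
tool_rot: [[0.984, 0.046, -0.172], [0.046, -0.999, -0.004], [-0.172, -0.004, -0.985]]
ft_force: [0.6, 0.6, 0.4]
grip_width: 0.0375
gripper_force: 40.4
time_s: 19.4
position: [0.6963, -0.0077, 0.1844]
tool_rot: [[0.984, 0.046, -0.172], [0.046, -0.999, -0.004], [-0.172, -0.004, -0.985]]
ft_force: [0.0, 0.2, 0.1]
grip_width: 0.0378
gripper_force: 40.3
```

```bash
python3 -m creep '0 0 0 0.03 0 0 36;0 0 0 0.07 0 0 36;0 0 0 0.07 0 0 36'; python3 -m creep '0 0 0 0.03 0 0 36;0 0 0 0.07 0 0 36;0 0 0 0.07 0 0 36'
```

```text
time_s: 19.7
position: [0.6983, -0.0076, 0.1841]
tool_rot: [[0.984, 0.046, -0.173], [0.046, -0.999, -0.004], [-0.173, -0.004, -0.985]]
ft_force: [-1.7, -0.2, -0.1]
grip_width: 0.0377
gripper_force: 40.4
time_s: 20.0
position: [0.6995, -0.0076, 0.1838]
tool_rot: [[0.983, 0.046, -0.177], [0.046, -0.999, -0.004], [-0.177, -0.004, -0.984]]
ft_force: [-9.2, -1.2, 4.8]
grip_width: 0.0378
gripper_force: 40.6
```

```bash
python3 -m creep '0 0 0 -0.02 0 0.02 36;0 0 0 -0.02 0 0.04 36;0 0 0 -0.02 0 0.04 36';python3 -m creep '0 0 0 0 0 0 46;0 0 0 0 0 0 46;0 0 0 0 0 0 46;0 0 0 0 0 -0.5 46;0 0 0 0 0 -1.5 46;0 0 0 0 0 -3 46;0 0 0 0 0 -3.5 46;0 0 0 0 0 -3.5 46'; python3 go.py 421.5 -14.5 275 0
```

```text
time_s: 20.3
position: [0.699, -0.0076, 0.1838]
tool_rot: [[0.984, 0.046, -0.174], [0.046, -0.999, -0.004], [-0.174, -0.004, -0.985]]
ft_force: [-7.1, -0.9, 7.7]
grip_width: 0.0379
gripper_force: 41.1
time_s: 21.1
position: [0.718, -0.0071, 0.289]
tool_rot: [[0.985, 0.046, -0.166], [0.046, -0.999, -0.005], [-0.167, -0.003, -0.986]]
ft_force: [0.0, -0.6, -0.9]
grip_width: 0.0458
gripper_force: 0.0
pos [718.   -7.1 289. ] t 21.1 w 45.8 F [ 0.  -0.6 -0.9] row 0.01 1.2 0.33 -9.669 -0.208 2.107
```

```bash
python3 -m creep '0 1.2 0.33 -9.67 -0.2 2.1 46;0 1.2 0.33 -9.67 -0.2 2.1 46;0 1.2 0.33 -9.67 -0.2 2.1 46;0 1.2 0.33 -9.67 -0.2 2.1 46;0 1.2 0.33 -9.67 -0.2 2.1 46;0 1.2 0.33 -9.67 -0.2 2.1 46;0 1.2 0.33 -9.67 -0.2 2.1 46;0 1.2 0.33 -9.67 -0.2 2.1 46;0 1.2 0.33 -9.67 -0.2 2.1 46'; python3 go.py 421.5 -14.5 177 0;  python3 - <<'E'
from h import *
p=get_image("side");u=(266,235)
a=cv2.resize(p["image"][u[1]-45:u[1]+45,u[0]-50:u[0]+50],None,fx=4,fy=4,interpolation=cv2.INTER_CUBIC)
u=(358,250);b=cv2.resize(p["image"][u[1]-45:u[1]+45,u[0]-50:u[0]+50],None,fx=4,fy=4,interpolation=cv2.INTER_CUBIC)
cv2.imwrite("pics/s6.png",np.hstack([a,b]))
E
```

```text
time_s: 22.0
position: [0.4219, -0.0149, 0.2739]
tool_rot: [[1.0, -0.0, -0.005], [-0.0, -1.0, -0.0], [-0.005, 0.0, -1.0]]
ft_force: [0.1, 0.3, -0.2]
grip_width: 0.046
gripper_force: 0.0
pos [421.9 -14.9 273.9] t 22.0 w 46.0 F [ 0.1  0.3 -0.2] row 0.0 0.03 -0.0 0.002 -0.015 3.229
```

View pics/s6.png

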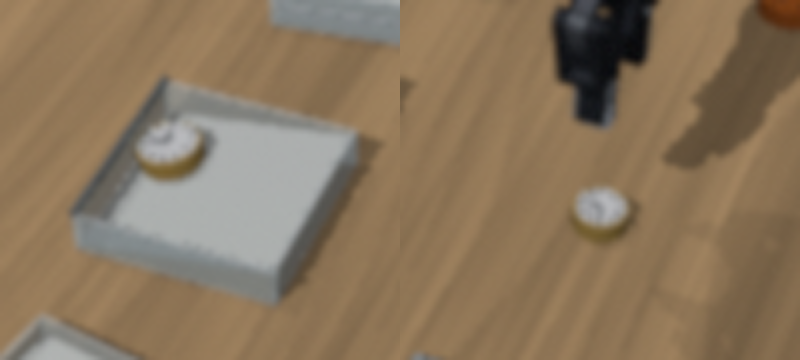

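The large movement rests dial up at the stop (left crop (170,148)), and the small movement (600,213) is under the gripper. Grasping it.

```bash
python3 -m creep '0 0 0 0 0 1.5 46;0 0 0 0 0 2.6 46;0 0 0 0 0 3.05 46;0 0 0 0 0 3.2 46;0 0 0 0 0 3.2 46;0 0 0 0 0 3.2 28;0 0 0 0 0 3.2 28;0 0 0 0 0 3.2 28;0 0 0 0 0 3.2 28;0 0 0 0 0 3.2 28' 40; python3 -m creep '0 0 0 0 0 -0.5 28;0 0 0 0 0 -1.5 28;0 0 0 0 0 -3 28;0 0 0 0 0 -3.8 28;0 0 0 0 0 -3.8 28' 40; python3 slope.py -12 25 50 178
```

```text
time_s: 23.05
position: [0.4209, -0.0148, 0.1789]
tool_rot: [[1.0, 0.0, -0.003], [0.0, -1.0, -0.001], [-0.003, 0.001, -1.0]]
ft_force: [1.1, 1.0, 7.0]
grip_width: 0.0298
gripper_force: 39.9
time_s: 23.55
position: [0.4213, -0.0147, 0.2951]
tool_rot: [[1.0, 0.0, 0.001], [0.0, -1.0, -0.002], [0.001, 0.002, -1.0]]
ft_force: [-0.1, -0.9, -0.5]
grip_width: 0.0296
gripper_force: 39.6
[654.4  33.7 240.8]
pos [421.3 -14.7 295.1] t 23.55 w 29.6 F [-0.1 -0.9 -0.5] row -0.01 -1.21 -0.32 7.769 -1.614 1.811
```

```bash
python3 -m creep '0 -1.21 -0.32 7.77 -1.5 0 28;0 -1.21 -0.32 7.77 -1.5 1 28;0 -1.21 -0.32 7.77 -1.5 1.8 28;0 -1.21 -0.32 7.77 -1.5 1.8 28;0 -1.21 -0.32 7.77 -1.5 1.8 28;0 -1.21 -0.32 7.77 -1.5 1.8 28;0 -1.21 -0.32 7.77 -1.5 1.8 28;0 -1.21 -0.32 7.77 -1.5 1.8 28'; python3 slope.py -12 22 6 179
```

```text
time_s: 24.35
position: [0.6532, 0.0302, 0.2366]
tool_rot: [[0.984, 0.044, -0.175], [0.044, -0.999, -0.004], [-0.175, -0.004, -0.985]]
ft_force: [-0.1, 0.1, -0.9]
grip_width: 0.0296
gripper_force: 39.7
[647.4  30.3 198.4]
pos [653.2  30.2 236.6] t 24.35 w 29.6 F [-0.1  0.1 -0.9] row -0.03 0.06 -0.0 0.032 -0.009 1.286
```

```bash
python3 -m creep '0 0 0 0.03 0 0.8 28;0 0 0 0.03 0 1.15 28;0 0 0 0.03 0 1.3 28;0 0 0 0.03 0 1.38 28;0 0 0 0.03 0 1.38 28'; python3 -m creep '0 0 0 0 0 0.03 28;0 0 0 0 0 0.06 28;0 0 0 0 0 0.06 28'; python3 slope.py -12 22 0 179
```

```text
time_s: 24.85
position: [0.6476, 0.0301, 0.1964]
tool_rot: [[0.984, 0.044, -0.173], [0.044, -0.999, -0.004], [-0.173, -0.004, -0.985]]
ft_force: [0.6, -0.4, 0.4]
grip_width: 0.0296
gripper_force: 39.7
time_s: 25.15
position: [0.6473, 0.0302, 0.1943]
tool_rot: [[0.984, 0.045, -0.173], [0.045, -0.999, -0.004], [-0.173, -0.004, -0.985]]
ft_force: [-0.3, -0.1, 0.0]
grip_width: 0.0294
gripper_force: 39.7
[646.4  30.3 192.5]
pos [647.3  30.2 194.3] t 25.15 w 29.4 F [-0.3 -0.1  0. ] row -0.03 0.04 -0.0 -0.021 -0.005 0.063
```

```bash
python3 -m creep '0 0 0 0 0 0.02 28;0 0 0 0 0 0.05 28;0 0 0 0 0 0.05 28'; python3 -m creep '0 0 0 0 0 0.02 28;0 0 0 0 0 0.03 28;0 0 0 0 0 0.03 28'
```

```text
time_s: 25.45
position: [0.647, 0.0302, 0.1925]
tool_rot: [[0.984, 0.044, -0.174], [0.044, -0.999, -0.004], [-0.174, -0.004, -0.985]]
ft_force: [0.3, -0.2, -1.0]
grip_width: 0.0295
gripper_force: 39.7
time_s: 25.75
position: [0.647, 0.0302, 0.1923]
tool_rot: [[0.984, 0.045, -0.173], [0.045, -0.999, -0.004], [-0.173, -0.004, -0.985]]
ft_force: [-1.6, 0.7, 4.8]
grip_width: 0.0294
gripper_force: 40.2
```

```bash
python3 -m creep '0 0 0 0 0 0 35;0 0 0 0 0 0 35;0 0 0 0 0 0 35;0 0 0 0 0 -0.5 35;0 0 0 0 0 -1.2 35;0 0 0 -0.5 0 -1.2 0;0 0 0 -1.03 0 -1.2 0;0 0 0 -1.03 0 -1.2 0;0 0 0 -1.03 0 -1.2 0;0 0 0 -1.03 0 -1.2 0;0 0 0 -1.03 0 -1.2 0'; python3 -m creep '0 0 0 0 0 0.5 0;0 0 0 0 0 0.9 0;0 0 0 0 0 1.08 0;0 0 0 0 0 1.08 0'; python3 - <<'E'
from h import *
p=get_image("side");u=(266,225)
cv2.imwrite("pics/s7.png",cv2.resize(p["image"][u[1]-55:u[1]+55,u[0]-60:u[0]+60],None,fx=5,fy=5,interpolation=cv2.INTER_CUBIC))
E
```

```text
time_s: 26.85
position: [0.6232, 0.0289, 0.2322]
tool_rot: [[0.984, 0.044, -0.174], [0.044, -0.999, -0.004], [-0.174, -0.004, -0.985]]
ft_force: [0.2, 1.3, -0.4]
grip_width: -0.0
gripper_force: 0.0
time_s: 27.25
position: [0.6171, 0.0288, 0.1997]
tool_rot: [[0.983, 0.044, -0.175], [0.045, -0.999, -0.004], [-0.175, -0.004, -0.984]]
ft_force: [-0.1, 0.3, -0.6]
grip_width: -0.0003
gripper_force: 0.0
```

View pics/s7.png

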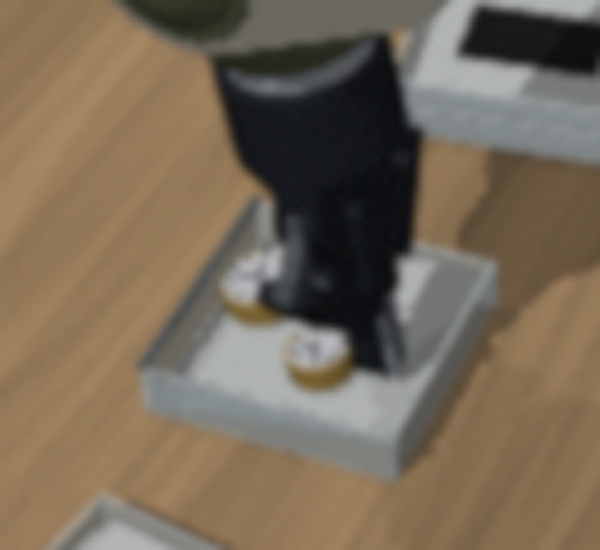

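The small movement (318,352) lies dial up on the slope, with the closed fingers just uphill of it at (385,350). Pushing it down.

```bash
python3 -m creep '0 0 0 0.15 0 0 0;0 0 0 0.3 0 0 0;0 0 0 0.45 0 0 0;0 0 0 0.6 0 0 0;0 0 0 0.75 0 0 0;0 0 0 0.9 0 0 0;0 0 0 1.05 0 0 0;0 0 0 1.2 0 0 0;0 0 0 1.35 0 0 0;0 0 0 1.5 0 0 0;0 0 0 1.6 0 0 0;0 0 0 1.6 0 0 0'; python3 - <<'E'
from h import *
p=get_image("side");u=(266,225)
cv2.imwrite("pics/s8.png",cv2.resize(p["image"][u[1]-55:u[1]+55,u[0]-60:u[0]+60],None,fx=5,fy=5,interpolation=cv2.INTER_CUBIC))
E
```

```text
time_s: 28.5
position: [0.6647, 0.0309, 0.1921]
tool_rot: [[0.984, 0.044, -0.173], [0.044, -0.999, -0.004], [-0.173, -0.004, -0.985]]
ft_force: [-0.3, 0.6, 0.2]
grip_width: 0.0002
gripper_force: 0.0
```

View pics/s8.png

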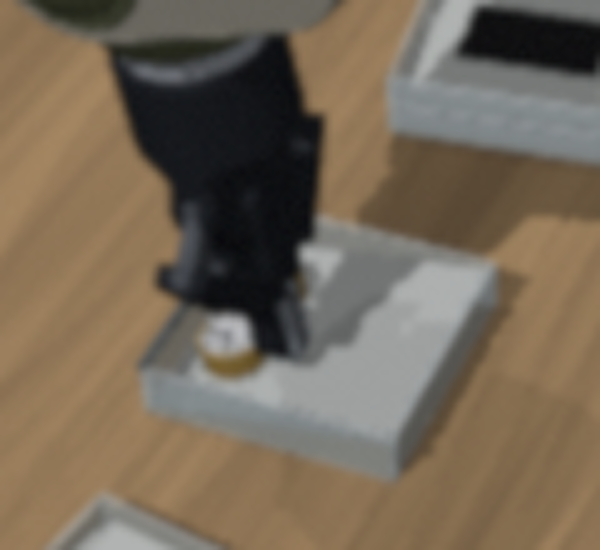

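The small movement slid straight, to (228,345), close to the stop. Pushing it home until the force rises.

```bash
python3 -m creep '0 0 0 0.05 0 0 0;0 0 0 0.1 0 0 0;0 0 0 0.15 0 0 0;0 0 0 0.2 0 0 0;0 0 0 0.2 0 0 0'; python3 -m creep '0 0 0 0.05 0 0 0;0 0 0 0.1 0 0 0;0 0 0 0.1 0 0 0'; python3 slope.py 40 22 0 179
```

```text
time_s: 29.05
position: [0.6704, 0.0312, 0.1912]
tool_rot: [[0.984, 0.044, -0.173], [0.044, -0.999, -0.004], [-0.173, -0.004, -0.985]]
ft_force: [-0.2, -0.6, -0.4]
grip_width: 0.0002
gripper_force: 0.0
time_s: 29.35
position: [0.6732, 0.0314, 0.1907]
tool_rot: [[0.984, 0.045, -0.174], [0.045, -0.999, -0.004], [-0.174, -0.004, -0.985]]
ft_force: [-0.9, -0.1, 1.1]
grip_width: -0.0002
gripper_force: 1.0
[698.3  32.6 183.7]
pos [673.2  31.4 190.7] t 29.35 w -0.2 F [-0.9 -0.1  1.1] row -0.03 0.05 -0.0 0.868 -0.005 0.082
```

```bash
python3 -m creep '0 0 0 0.03 0 0 0;0 0 0 0.06 0 0 0;0 0 0 0.06 0 0 0'; python3 -m creep '0 0 0 0.03 0 0 0;0 0 0 0.06 0 0 0;0 0 0 0.06 0 0 0'
```

```text
time_s: 29.65
position: [0.6742, 0.0314, 0.1904]
tool_rot: [[0.983, 0.044, -0.178], [0.044, -0.999, -0.004], [-0.178, -0.004, -0.984]]
ft_force: [-7.4, -1.2, 5.2]
grip_width: -0.0001
gripper_force: 4.5
time_s: 29.95
position: [0.6752, 0.0315, 0.1902]
tool_rot: [[0.982, 0.045, -0.181], [0.045, -0.999, -0.004], [-0.181, -0.004, -0.983]]
ft_force: [-13.4, -0.5, 9.2]
grip_width: 0.0
gripper_force: 8.2
```

```bash
python3 -m creep '0 0 0 -0.15 0 0 0;0 0 0 -0.15 0 -1 0;0 0 0 -0.6 0.6 -1.2 0;0 0 0 -0.6 1.34 -1.2 0;0 0 0 -0.6 1.34 -1.2 0;0 0 0 -0.6 1.34 -0.6 0;0 0 0 -0.6 1.34 -0.1 0;0 0 0 -0.6 1.34 0 0;0 0 0 -0.6 1.34 0 0'; python3 -m creep '0 0 0 0.08 0 0 0;0 0 0 0.14 0 0 0;0 0 0 0.18 0 0 0;0 0 0 0.18 0 0 0'; python3 -m creep '0 0 0 0.04 0 0 0;0 0 0 0.08 0 0 0;0 0 0 0.08 0 0 0'
```

```text
time_s: 30.85
position: [0.661, -0.009, 0.1927]
tool_rot: [[0.984, 0.045, -0.174], [0.045, -0.999, -0.004], [-0.174, -0.004, -0.985]]
ft_force: [0.2, -0.8, -0.2]
grip_width: -0.0001
gripper_force: 0.0
time_s: 31.25
position: [0.6664, -0.0092, 0.1924]
tool_rot: [[0.984, 0.045, -0.173], [0.044, -0.999, -0.004], [-0.173, -0.004, -0.985]]
ft_force: [-1.1, 0.8, 0.7]
grip_width: 0.0002
gripper_force: 0.0
time_s: 31.55
position: [0.6679, -0.0091, 0.1919]
tool_rot: [[0.983, 0.044, -0.177], [0.045, -0.999, -0.004], [-0.177, -0.004, -0.984]]
ft_force: [-7.6, -1.4, 5.1]
grip_width: -0.0001
gripper_force: 3.8
```

```bash
python3 -m creep '0 0 0 -0.15 0 0 0;0 0 0 -0.15 0 -1 0;0 0 0 -0.15 0 -2.5 32;0 0 0 -0.15 0 -3.5 32;0 0 0 -0.15 0 -3.5 32'; python3 go.py 449 132 275 0.7
```

```text
time_s: 32.05
position: [0.6829, -0.0089, 0.301]
tool_rot: [[0.985, 0.045, -0.164], [0.044, -0.999, -0.006], [-0.164, -0.002, -0.986]]
ft_force: [0.8, -0.6, 0.2]
grip_width: 0.0321
gripper_force: 0.0
pos [682.9  -8.9 301. ] t 32.05 w 32.1 F [ 0.8 -0.6  0.2] row 0.01 1.18 0.23 -7.334 -5.038 2.107
```

```bash
python3 -m creep '0 1.18 0.23 -7.33 -5.04 2 32;0 1.18 0.23 -7.33 -5.04 2 32;0 1.18 0.23 -7.33 -5.04 2 32;0 1.18 0.23 -7.33 -5.04 2 32;0 1.18 0.23 -7.33 -5.04 2 32;0 1.18 0.23 -7.33 -5.04 2 32;0 1.18 0.23 -7.33 -5.04 2 32;0 1.18 0.23 -7.33 -5.04 2 32'; python3 go.py 449 132 178 0.7
python3 - <<'E'
from h import *
p=get_image("side");u=(266,235)
a=cv2.resize(p["image"][u[1]-45:u[1]+45,u[0]-50:u[0]+50],None,fx=4,fy=4,interpolation=cv2.INTER_CUBIC)
u=(325,280);b=cv2.resize(p["image"][u[1]-45:u[1]+45,u[0]-50:u[0]+50],None,fx=4,fy=4,interpolation=cv2.INTER_CUBIC)
cv2.imwrite("pics/s9.png",np.hstack([a,b]))
E
```

```text
time_s: 32.85
position: [0.4489, 0.1322, 0.2756]
tool_rot: [[1.0, 0.013, -0.009], [0.013, -1.0, 0.001], [-0.009, -0.001, -1.0]]
ft_force: [0.6, 0.3, 0.1]
grip_width: 0.0321
gripper_force: 0.0
pos [448.9 132.2 275.6] t 32.85 w 32.1 F [0.6 0.3 0.1] row -0.01 0.06 0.01 0.032 0.01 3.254
```

View pics/s9.png

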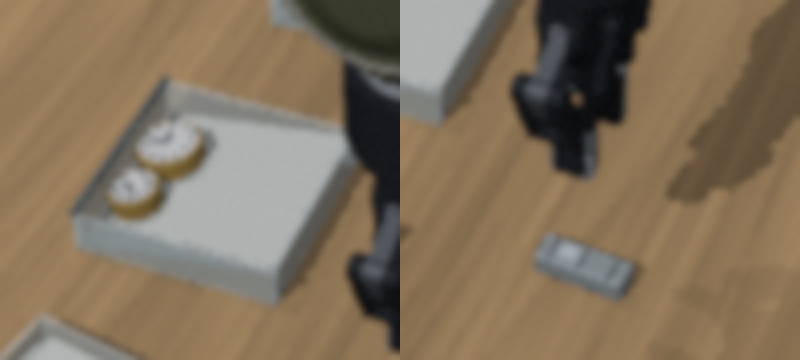

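Both movements rest dial up at the stop, side by side ((170,148) and (136,190)). The clasp (585,265) is under the gripper.

```bash
python3 -m creep '0 0.06 0 0.03 0 1.5 32;0 0.06 0 0.03 0 2.6 32;0 0.06 0 0.03 0 3.05 32;0 0.06 0 0.03 0 3.22 32;0 0.06 0 0.03 0 3.22 32;0 0.06 0 0.03 0 3.22 14;0 0.06 0 0.03 0 3.22 14;0 0.06 0 0.03 0 3.22 14;0 0.06 0 0.03 0 3.22 14;0 0.06 0 0.03 0 3.22 14' 40; python3 -m creep '0 0 0 0 0 -0.5 14;0 0 0 0 0 -1.5 14;0 0 0 0 0 -3 14;0 0 0 0 0 -4 14;0 0 0 0 0 -4 14' 40; python3 go.py 620.5 -222.5 290 10.5
```

```text
time_s: 33.9
position: [0.4491, 0.1322, 0.1798]
tool_rot: [[1.0, 0.013, 0.001], [0.013, -1.0, 0.001], [0.001, -0.001, -1.0]]
ft_force: [-1.4, -1.3, 6.6]
grip_width: 0.0167
gripper_force: 40.1
time_s: 34.4
position: [0.4492, 0.1323, 0.3026]
tool_rot: [[1.0, 0.013, 0.006], [0.013, -1.0, 0.001], [0.006, -0.001, -1.0]]
ft_force: [0.3, 0.1, -1.7]
grip_width: 0.0166
gripper_force: 39.3
pos [449.2 132.3 302.6] t 34.4 w 16.6 F [ 0.3  0.1 -1.7] row -0.0 -0.05 -1.22 5.555 11.898 0.44
```

```bash
python3 -m creep '0 0 -1.22 5.56 11.9 0 14;0 0 -1.22 5.56 11.9 0 14;0 0 -1.22 5.56 11.9 0 14;0 0 -1.22 5.56 11.9 0 14;0 0 -1.22 5.56 11.9 0 14;0 0 -1.22 5.56 11.9 0 14;0 0 -1.22 5.56 11.9 0 14;0 0 -1.22 5.56 11.9 0 14;0 0 -1.22 5.56 11.9 0 14;0 0 -1.22 5.56 11.9 1 14;0 0 -1.22 5.56 11.9 2 14;0 0 -1.22 5.56 11.9 2.4 14'; python3 go.py 620.5 -222.5 220 10.5;  python3 - <<'E'
from h import *
p=get_image("side");u=(314,172)
cv2.imwrite("pics/s10.png",cv2.resize(p["image"][u[1]-45:u[1]+45,u[0]-50:u[0]+50],None,fx=6,fy=6,interpolation=cv2.INTER_CUBIC))
E
```

```text
time_s: 35.6
position: [0.6193, -0.222, 0.2224]
tool_rot: [[0.983, 0.182, -0.007], [0.182, -0.983, 0.004], [-0.006, -0.006, -1.0]]
ft_force: [0.8, 0.3, -0.4]
grip_width: 0.0165
gripper_force: 39.4
pos [ 619.3 -222.   222.4] t 35.6 w 16.5 F [ 0.8  0.3 -0.4] row -0.04 0.04 -0.0 0.036 0.025 0.08
```

View pics/s10.png

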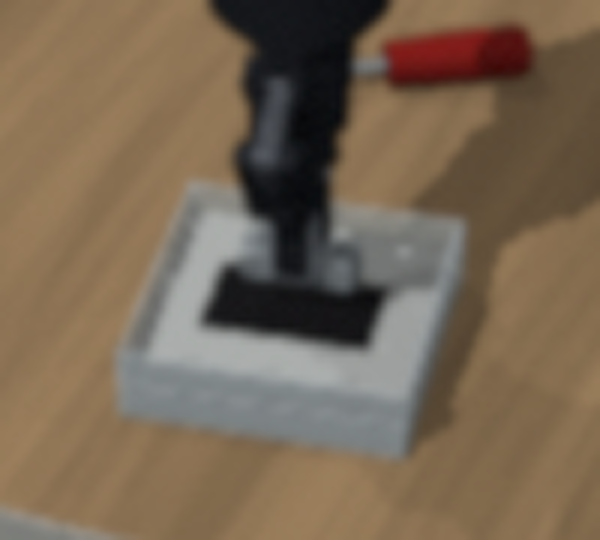

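The clasp is centred on the fingers at about (300,262), over the pad (centre about (299,308)). I'll compute the offset.

```bash
python3 - <<'E'
from h import *
p=get_image("side")
g=p["image"].max(2);f=lambda x,y:(264+x/6,127+y/6)
print("pad corners",[w(p,f(*c),.024).round(4)[:2] for c in [(202,325),(370,348),(388,290)]])
print("clasp ends top z57: ",[w(p,f(*c),z).round(4)[:2] for c,z in [((250,232),.057),((350,245),.057),((350,290),.043),((243,275),.043)]])
E
```

```text
pad corners [array([ 0.6498, -0.1929]), array([ 0.5786, -0.2076]), array([ 0.5867, -0.2472])]
clasp ends top z57:  [array([ 0.6396, -0.2206]), array([ 0.5976, -0.2294]), array([ 0.5925, -0.2179]), array([ 0.6378, -0.209 ])]
```

```bash
python3 -m creep '-0.04 0.04 0 0.05 0.03 0.2 14;-0.04 0.04 0 0.05 0.03 0.4 14;-0.04 0.04 0 0.05 0.03 0.5 14;-0.04 0.04 0 0.05 0.03 0.53 14;-0.04 0.04 0 0.05 0.03 0.53 14'; python3 -m creep '0 0 0 0 0 0.02 14;0 0 0 0 0 0.04 14;0 0 0 0 0 0.06 14;0 0 0 0 0 0.06 14';
```

```text
time_s: 36.2
position: [0.6218, -0.2233, 0.2107]
tool_rot: [[0.983, 0.182, 0.005], [0.182, -0.983, -0.004], [0.005, 0.005, -1.0]]
ft_force: [-0.5, 0.5, 0.6]
grip_width: 0.0166
gripper_force: 39.4
time_s: 36.6
position: [0.6217, -0.2233, 0.2086]
tool_rot: [[0.983, 0.182, 0.005], [0.182, -0.983, -0.003], [0.004, 0.004, -1.0]]
ft_force: [-0.2, -0.1, 0.1]
grip_width: 0.0169
gripper_force: 39.4
```

```bash
python3 -m creep '0.02 -0.02 0 -0.03 -0.02 0.05 14;0.02 -0.02 0 -0.03 -0.02 0.1 14;0.02 -0.02 0 -0.03 -0.02 0.13 14;0.02 -0.02 0 -0.03 -0.02 0.13 14'; python3 -m creep '0 0 0 0 0 0.02 14;0 0 0 0 0 0.04 14;0 0 0 0 0 0.04 14';
```

```text
time_s: 37.0
position: [0.6207, -0.2229, 0.2046]
tool_rot: [[0.983, 0.182, 0.002], [0.182, -0.983, -0.001], [0.001, 0.001, -1.0]]
ft_force: [0.8, -0.1, -0.8]
grip_width: 0.0168
gripper_force: 39.4
time_s: 37.3
position: [0.6208, -0.2229, 0.2038]
tool_rot: [[0.983, 0.182, 0.002], [0.182, -0.983, -0.001], [0.002, 0.002, -1.0]]
ft_force: [-1.2, 0.4, 1.3]
grip_width: 0.0167
gripper_force: 39.6
```

Just touching. A hair more, then release, lift and retreat towards the base side for a clear view.

```bash
python3 -m creep '0 0 0 0 0 0.02 14;0 0 0 0 0 0.02 14;0 0 0 0 0 0.02 14'; python3 -m creep '0 0 0 0 0 0 28;0 0 0 0 0 0 28;0 0 0 0 0 0 28;0 0 0 0 0 -0.5 28;0 0 0 0 0 -1.5 28;0 0 0 0 0 -3 28;0 0 0 0 0 -4.5 28;0 0 0 -3 0 -4.5 28;0 0 0 -6 0 -4.5 28;0 0 0 -7 0 -4.5 28;0 0 0 -7 0 -4.5 28;0 0 0 -7 0 -4.5 28'; python3 - <<'E'
from seg import *
p=get_image("top");I=p["image"]
c=I[145:225,180:450]
cv2.imwrite("pics/t9.png",cv2.resize(c,None,fx=2.9,fy=2.9,interpolation=cv2.INTER_CUBIC))
q=np.zeros(I.shape[:2],bool);q[165:210,390:430]=(I.max(2)<60)[165:210,390:430]
print(rect(p,q,.024))
s=get_image("side");u=(314,172)
a=cv2.resize(s["image"][u[1]-40:u[1]+40,u[0]-45:u[0]+45],None,fx=3,fy=3,interpolation=cv2.INTER_CUBIC)
u=(250,265);b=cv2.resize(s["image"][u[1]-40:u[1]+80,u[0]-75:u[0]+75],(300,240),interpolation=cv2.INTER_CUBIC)
t=cv2.imread("pics/t9.png");o=np.zeros((t.shape[0]+240,t.shape[1],3),np.uint8);o[:t.shape[0]]=t;o[t.shape[0]:,:270]=a;o[t.shape[0]:,300:600]=b
cv2.imwrite("pics/f.png",o)
E
```

```text
time_s: 37.6
position: [0.6208, -0.2228, 0.2038]
tool_rot: [[0.983, 0.182, 0.002], [0.182, -0.983, -0.002], [0.002, 0.002, -1.0]]
ft_force: [-1.7, 2.2, 5.8]
grip_width: 0.0165
gripper_force: 40.1
time_s: 38.8
position: [0.4106, -0.261, 0.3378]
tool_rot: [[0.984, 0.179, 0.0], [0.179, -0.984, -0.001], [0.0, 0.001, -1.0]]
ft_force: [0.7, -0.2, -0.2]
grip_width: 0.028
gripper_force: 0.0
(array([ 621.41433246, -221.26565933]), ((622.8450317382812, -222.66261291503906), (70.39287567138672, 40.53776931762695), 10.692914009094238))
```

View pics/f.png

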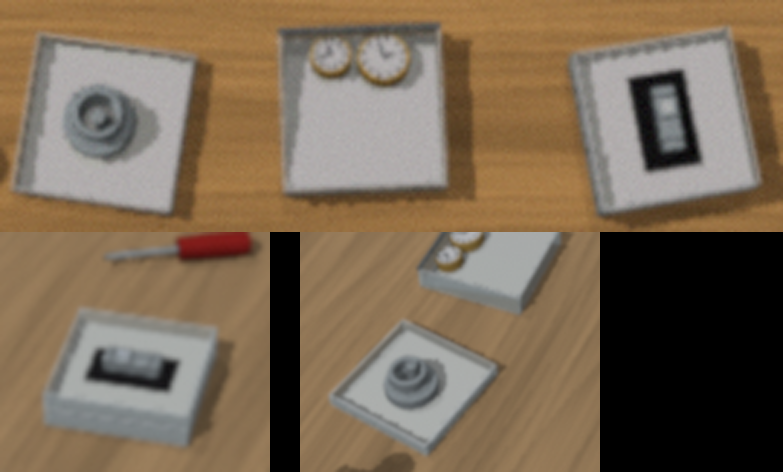

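Rings are stacked on the post, both movements are at the stop, and the clasp is on the pad. One numeric check of the clasp's centring and yaw.

```bash
python3 - <<'E'
from seg import *
p=get_image("top");I=p["image"];g=I.max(2)
q=np.zeros(g.shape,np.uint8);q[165:210,390:430]=(g<60)[165:210,390:430]
cs,_=cv2.findContours(q,cv2.RETR_EXTERNAL,cv2.CHAIN_APPROX_NONE)
h=np.zeros_like(q);cv2.drawContours(h,[cv2.convexHull(max(cs,key=cv2.contourArea))],-1,1,-1)
h=cv2.erode(h,np.ones((3,3),np.uint8))
m=((h>0)&(g>85)).astype(np.uint8)
n,lab,st,ce=cv2.connectedComponentsWithStats(m);i=1+np.argmax(st[1:,4])
c,r=rect(p,lab==i,.038);print(st[i],c,r)
P=np.array([w(p,(x,y),.038)[:2] for y,x in zip(*np.nonzero(lab==i))]);P-=P.mean(0);e=np.linalg.eigh(P.T@P)[1][:,1];print(np.degrees(np.arctan(e[1]/e[0])))
E
```

```text
[405 174  11  23 178] [ 622.33300303 -222.49281848] ((622.5933837890625, -222.5623779296875), (49.356937408447266, 18.322216033935547), 9.486515045166016)
9.935520071626467
```

The clasp is centred within a millimetre and aligned with the pad to within about 1°. Handing in.

```bash
python3 -c "
from rig import job
print(job.close_job())"
```

```text
the job is handed in; nothing more can be done
None
```

The job is handed in after about 39 s of robot time: in the last pictures both rings are on the post (large below, small on top), both movements lie dial up against the stop, and the clasp is centred along the pad; the cup, blower and look-alikes were not touched.

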